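# Lay out the mushroom grading samples

## Robot

A 6-joint arm with a two-finger parallel gripper is mounted at the origin on the work surface; the furniture and walls round the work are solid. World frame = base frame: x ahead of the robot, y to its left, z up, the work surface at z = 0. Lengths are in mm, angles in rad, forces in N, time in s.
With the tool pointing down it reaches from about 350 to 925 mm from the base axis. Payload 6.4 kg.
Tool frame: the origin (TCP) lies midway between the tips of the shut fingers; the grasp point (between the pads) lies 19 mm behind it; z points along the fingers, y is the line along which they close (so a half turn about z gives the same grasp; the last joint's range is limited). The gripper opens to 85 mm and grips with 20 to 120 N. Pads are 22 mm wide; open, the fingers measure 114 mm over their backs; the gripper's body (76 mm by 85 mm) begins 54 mm behind the grasp point. The pads swing forward as they close: fully open they stand 13 mm farther back than shut.
Start: joints at [-1.444, 0.245, 1.558, -0, 1.339, -0.174], TCP at [192.59, -620.825, 231.29] pointing down, gripper open.
Joint ranges: [-3.13, 3.13], [-1.02, 2.26], [0.13, 2.54], [-0.95, 4.09], [0.21, 2.88], [-2.74, 2.74]. Speed limits (rad/s): [2.57, 2.57, 3.14, 3.14, 3.14, 3.14].

## Interface

Orientations are given as a unit quaternion [w, x, y, z].
In Python, from bench import ctrl, viewer gives the robot as it stands.
- The arm moves only by the tool carry_out, never from a script. Its arguments are lists of equal length, an entry for each row: "translation": the shift along the tool's x, y, z in cm, a list of three; "roll": the turn about the tool's z in rad; "gripper": the opening in per cent of the stroke, from 0 (shut) to 100 (fully open). A call has 1 to 8 rows; each row shifts and turns the commanded pose from where the row before left it, along the tool's axes as they then stand; what a row does not reach is not made up. A row lasts 1/12 s, in which the tool goes at most 41.7 mm and 7.16 degrees, less where a joint would pass 70% of its speed; a pose out of reach is approached as far as the arm can. A call is refused whole if a number of a shift passes 4.17 or a number of a turn 0.125, either way. A call with a gripper value outside its range is refused whole. The fingers move at their own pace and stop on an object; "force" is the grip in N (left out, the last holds). Time passes only in rows, so rows that do not move let the fingers close. It gives the time, the measured TCP pose, the force, the opening and the grip force at its end, in the units of the state.
- ctrl.get_obs(): the state, without advancing time (a new reading comes with each control period).
- viewer.snapshot(name): name is "scene" or "top" or "wrist"; returns a dict with "img" (480x640x3 uint8, red, green, blue), "fov_y" (degrees; the focal length in pixels is half the picture's height over the tangent of half this angle, whatever the lens; pixels are square), "cx", "cy" (the principal point, pixels), "rvec" (rotation vector, rad) and "tvec" (3), from world to camera coordinates, as OpenCV has them. Camera axes: x right, y down, z forward; pixel columns grow to the right and rows downward; lengths in mm; the calibration is good to about 2 mm. The wrist camera is an equidistant fisheye: a pixel r from the principal point sees the ray r / f radians off the axis. A picture is of the moment at which its call begins. There is no depth.
- ctrl.finish_job(): hands the job in; it is judged then, once.
The state is a dict: "clock": time; "joints": joint angles; "joint_velocities": joint speeds; "tau": joint torques, N m; "position": TCP position; "ee_rot": TCP orientation; "wrist_force": force on the tool from outside, world axes, zero at the start; "ft_torque": the same for the moment, N m; "opening": finger opening in mm; "gripper_force": force on a finger pad.
Only numpy, scipy, OpenCV 4.12 (cv2) and the standard library are available. Lean on these libraries where they do the work, as an engineer would, in place of code of your own. Each camera call takes 0.05 s, during which the arm holds its last target. There are 200 camera calls.

## Task

Lay out the grading samples: put each of the three single mushrooms into the round wooden dish of its own size rank (smallest mushroom in the smallest dish, middle-sized in the middle-sized, largest in the largest), in the middle of the dish and domed side up. Leave the felt marker, the yellow cutter and the drink can where they are; the clump of mushrooms nearest the robot is not part of the job.

Things in the scene. Friction and masses are not known exactly. Their poses are not given: they have to be found in the camera images.
- cap_small_center (a point): the smallest of the three single mushrooms lying on the table: brown shiitake, domed side up, 45 x 49 mm across (x, y) and 20 mm high, widest in its lower half; 13 to 25 g; this point is its centre, half-way up (10 mm over its underside), z up
- dish_small_floor (a point): the smallest of three round pale wooden dishes: 100 mm outside diameter, its flat floor 16 mm above the table, with a low rounded lip (6 mm wide) that stands 3 mm above that floor; it is fixed to the table; this point is the middle of the floor's upper face, z up
- cap_medium_center (a point): the middle-sized of the three single mushrooms lying on the table: brown shiitake, domed side up, 52 x 55 mm across (x, y) and 28 mm high, widest in its lower half; 13 to 25 g; this point is its centre, half-way up (14 mm over its underside), z up
- dish_medium_floor (a point): the middle-sized of three round pale wooden dishes: 120 mm outside diameter, its flat floor 16 mm above the table, with a low rounded lip (6 mm wide) that stands 3 mm above that floor; it is fixed to the table; this point is the middle of the floor's upper face, z up
- cap_large_center (a point): the largest of the three single mushrooms lying on the table: brown shiitake, domed side up, 65 x 60 mm across (x, y) and 44 mm high, resting on a short stem hidden beneath it and on one edge of the dome, widest about half-way up; 13 to 25 g; this point is its centre, half-way up (22 mm over its underside), z up
- dish_large_floor (a point): the largest of three round pale wooden dishes: 140 mm outside diameter, its flat floor 16 mm above the table, with a low rounded lip (6 mm wide) that stands 3 mm above that floor; it is fixed to the table; this point is the middle of the floor's upper face, z up
- marker_center (a point): felt marker with a white barrel and a black cap, 19 x 132 x 20 mm, lying in the row of the caps, its length along y of this point; to be left alone; this point is its centre, half-way up; also in the way: a fixed clump of mushrooms, 133 x 119 x 43 mm, its middle 0.30 m ahead of the robot's axis and 0.02 m to the left: keep the fingers clear of it
- cutter_center (a point): yellow bow cutter, 70 x 186 x 17 mm (x, y, z), lying flat at the right of the work; to be left alone; this point is its centre, half-way up
- can_center (a point): upright drink can, 53 mm in diameter and 134 mm high, at the left of the work; to be left alone; this point is its centre, half-way up
There are look-alikes about, which are no part of the job. What is shaped like the part that bears cap_large_center but purple is not meant. Leave any pink look-alike of the part that bears dish_small_floor alone.

How it is judged (in metres and radians):
At the end, for the whole second after the job is handed in: Each mushroom rests on the floor of its own dish, its centre within 15 mm of the dish's middle horizontally, no more than 6 mm above its resting height, tilted less than 0.35 rad (20 degrees), at rest (horizontal distance between cap_small_center and dish_small_floor below 0.015 m and z of cap_small_center in the frame of dish_small_floor below 0.016 m and angle between each of cap_small_center, cap_medium_center, cap_large_center's own z axis and vertical below 0.35 rad and linear speed of each of cap_small, cap_medium, cap_large below 0.02 m/s and horizontal distance between cap_medium_center and dish_medium_floor below 0.015 m and z of cap_medium_center in the frame of dish_medium_floor below 0.02 m and horizontal distance between cap_large_center and dish_large_floor below 0.015 m and z of cap_large_center in the frame of dish_large_floor below 0.028 m); the robot touches nothing.
It fails at once if the felt marker is displaced by more than 15 mm (distance of marker_center from where it was at the start of the episode above 0.015 m).
It fails at once if the yellow cutter is displaced by more than 15 mm (distance of cutter_center from where it was at the start of the episode above 0.015 m).
It fails at once if the drink can is displaced by more than 15 mm (distance of can_center from where it was at the start of the episode above 0.015 m).
It also fails if it takes over 83 s, if anything falls off the work surface, if the arm or the gripper's body presses on something with over 40 N, if the wrist force passes 120 N, or if a joint passes its speed limit or range.

## Working session

There is one attempt and no reset: what is moved stays moved. The work goes in short steps, Python scripts to look and compute and a tool call to move; the robot and the scene stay as the last step left them, time stands still between calls to the robot, and variables do not carry over. Pictures are saved under pics/ and viewed, at most 14 in all, crops included, and the job is handed in when it is done.

Besides the shell and the picture viewer there is one more tool, called after "Call:" in YAML: its name, and indented under it one key for each argument. carry_out: Moves the arm, as the interface text tells. Its arguments: {"type":"object","properties":{"translation":{"type":"array","items":{"type":"array","items":{"type":"number"}}},"roll":{"type":"array","items":{"type":"number"}},"gripper":{"type":"array","items":{"type":"number"}},"force":{"type":"number"}},"required":["translation","roll","gripper"]}

```bash
mkdir -p pics; cat > h.py <<'E'
import numpy as np, cv2
from bench import ctrl, viewer
def snap(n,f=None):
    s=viewer.snapshot(n)
    if f: cv2.imwrite('pics/'+f+'.png',cv2.cvtColor(s['img'],cv2.COLOR_RGB2BGR))
    return s
def ray(s,u,v):
    f=240/np.tan(np.radians(s['fov_y'])/2)
    d=np.array([(u-s['cx'])/f,(v-s['cy'])/f,1.])
    R=cv2.Rodrigues(np.array(s['rvec'],float))[0]
    return -R.T@np.array(s['tvec'],float).ravel(), R.T@d
def plane(s,u,v,z):
    o,d=ray(s,u,v); return o+d*(z-o[2])/d[2]
E
python3 - <<'E'
from h import *
import pickle
for n in('top','scene'):
    s=snap(n,n+'0'); pickle.dump(s,open(n+'0.pkl','wb'))
    print(n,s['fov_y'],ray(s,320,240))
    for c in((0,0),(640,0),(0,480),(640,480)): print(plane(s,*c,0).round())
print(ctrl.get_obs())
E
```

```text
top 47.06659124621632 (array([ 252.02588336,    8.76504957, 1495.17371523]), array([ 0.11742131,  0.00842419, -0.99322146]))
[1118.  965.    0.]
[1143. -894.    0.]
[-209.  838.    0.]
[-180. -811.    0.]
scene 43.47745063748201 (array([-515.9352012 , 1018.2254208 , 1023.02167465]), array([ 0.56661965, -0.59826211, -0.56660584]))
[4422. -807.    0.]
[  822. -3628.     0.]
[419. 941.   0.]
[-486.  127.    0.]
{'clock': 0.1, 'joints': array([-1.44409162e+00,  2.45748092e-01,  1.55891502e+00,  2.99331104e-05,
        1.33869736e+00, -1.74114611e-01]), 'joint_velocities': array([ 1.70763618e-03, -1.27705620e-03, -4.23484515e-03, -5.78063907e-06,
       -2.04313488e-03,  6.89896900e-04]), 'tau': array([ 9.46284672e-04, -4.30670679e+01, -3.27128506e+01, -7.48416232e-05,
        2.82761277e-03, -1.35986309e-05]), 'position': array([ 192.53533078, -620.2976425 ,  230.27573277]), 'ee_rot': array([-8.83313808e-04,  9.88709908e-01,  1.49839702e-01,  3.55091179e-05]), 'wrist_force': array([ 0.24459945,  1.23451196, -0.09465337]), 'ft_torque': array([-0.02529896, -0.01294292, -0.03021156]), 'gripper_force': 0.0, 'opening': 85.42650769294123}
```

View pics/top0.png

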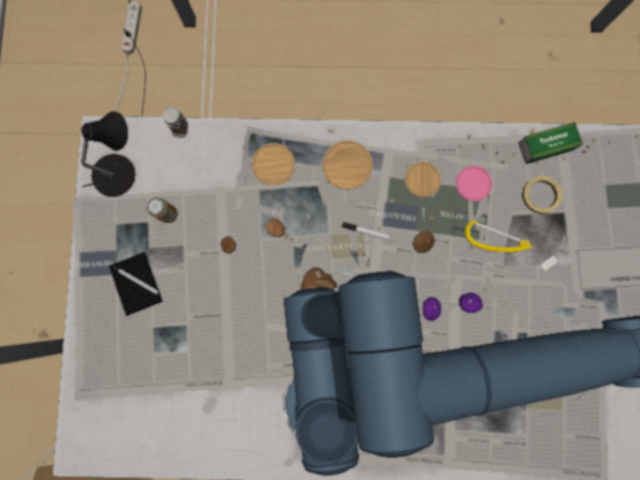

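View pics/scene0.png

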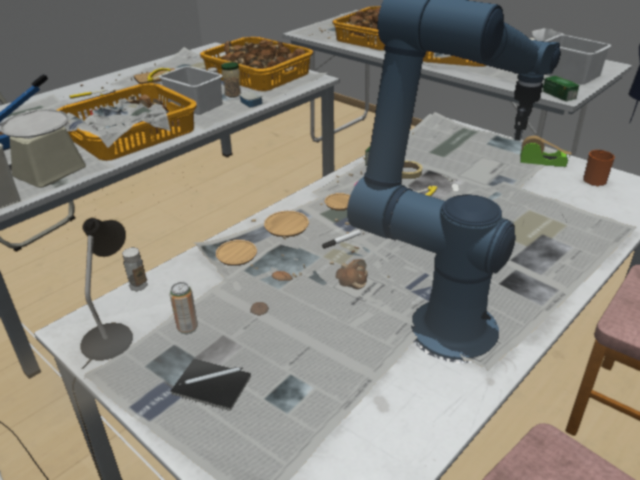

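The top view shows brown caps at (228,244), (275,228) and (423,241). The wooden dishes are at (273,163), (347,165) and (422,180), with a pink look-alike at (474,184). Purple look-alikes are at (432,308) and (471,302), the clump at (319,280), the marker at about (365,230), the cutter at (497,237) and the can at (161,209). Next I'll segment these and measure sizes.

```bash
python3 - <<'E'
from h import *
import pickle
s=pickle.load(open('top0.pkl','rb')); im=s['img']
hsv=cv2.cvtColor(im,cv2.COLOR_RGB2HSV)
def seg(cx,cy,w,lo,hi,z,name):
    m=np.zeros(im.shape[:2],np.uint8); sl=np.s_[cy-w:cy+w,cx-w:cx+w]
    m[sl]=cv2.inRange(hsv[sl],lo,hi)
    c=max(cv2.findContours(m,cv2.RETR_EXTERNAL,cv2.CHAIN_APPROX_NONE)[0],key=cv2.contourArea)
    M=cv2.moments(c);u,v=M['m10']/M['m00'],M['m01']/M['m00']
    p=plane(s,u,v,z)
    P=np.array([plane(s,a,b,z)[:2] for a,b in c[:,0]],np.float32)
    e=cv2.minAreaRect(P)
    f=cv2.fitEllipse(c)
    print(name,np.round((u,v),1),p.round(1),'rect',np.round(e[0],1),np.round(e[1],1),round(e[2]),'base',round(float(np.hypot(*p[:2]))))
br=((0,80,30),(14,255,200));wd=((8,60,120),(25,255,255))
for a in((228,244,16,*br,8,'capS'),(275,228,18,*br,12,'capM'),(423,241,20,*br,22,'capL'),
 (273,163,32,*wd,18,'dishM'),(347,165,36,*wd,18,'dishL'),(422,180,30,*wd,18,'dishS'),
 (497,237,40,(22,120,120),(35,255,255),8,'cutter')): seg(*a)
print('marker',plane(s,343,225,10),plane(s,389,237,10)); print('can top',plane(s,155,204,134))
c=cv2.resize(im[135:315,190:510],None,fx=2.5,fy=2.5,interpolation=cv2.INTER_CUBIC)
cv2.imwrite('pics/c1.png',c[:,:,::-1])
E
```

```text
capS [227.7 244.7] [411.  271.9   8. ] rect [411.1 272.1] [39.4 35. ] 28 base 493
capM [274.8 227.4] [460.1 144.8  12. ] rect [459.7 144.3] [52.5 40.4] 46 base 482
capL [423.7 241.2] [ 427.3 -257.4   22. ] rect [ 427.2 -256.4] [47.1 57.9] 45 base 499
dishM [272.9 163.8] [635.7 154.3  18. ] rect [636.9 155.4] [115.8 118.4] 1 base 654
dishL [347.1 164.7] [636.2 -49.7  18. ] rect [635.8 -49.6] [135.4 137.6] 1 base 638
dishS [422.4 178.9] [ 599.5 -256.4   18. ] rect [ 600.  -257.2] [98.6 99.1] 46 base 652
cutter [494.3 242.4] [ 428.7 -451.4    8. ] rect [ 431.6 -457.4] [183.7  66.7] 70 base 623
marker [469.69576819 -40.58914211  10.        ] [ 438.70760836 -165.7338164    10.        ]
can top [497.586144   436.40006042 134.        ]
```

View pics/c1.png

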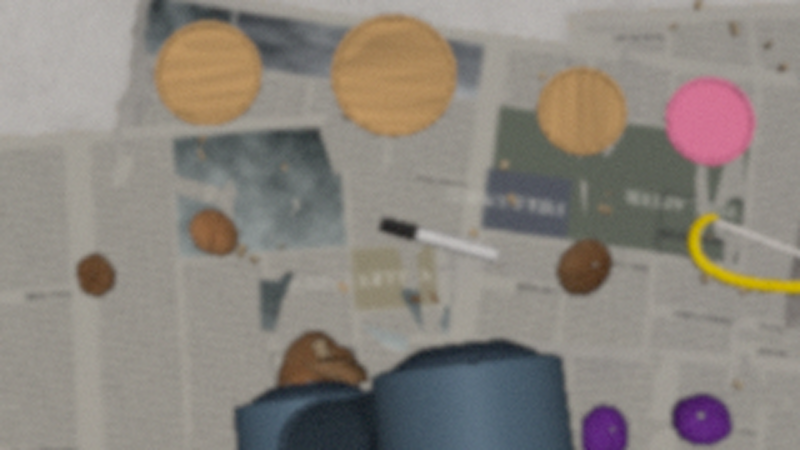

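The size ranks match: the measured caps are ~38, ~46 and ~53 mm and the dishes 99, 117 and 137 mm. The positions are in reach and plausible. In the crop, the brown caps are at (96,274) small, (213,232) medium and (584,267) large. The purple and pink look-alikes are excluded. Now I'll move towards the large cap.

Call:
carry_out:
  translation:
    - [0,0,0]
    - [0,0,0]
    - [0,0,0]
    - [2.2,-3.5,0]
    - [2.2,-3.5,0]
    - [2.2,-3.5,0]
    - [2.2,-3.5,0]
    - [2.2,-3.5,0]
  roll: [0.1,0.1,0.1,0,0,0,0,0]
  gripper: [100,100,100,100,100,100,100,100]
  force: 20

```text
clock: 0.77
position: [302.9, -443.7, 230.7]
ee_rot: [-0.0, 1.0, 0.0, -0.0]
wrist_force: [0.4, -0.1, 0.7]
opening: 85.1
gripper_force: 0.0
```

Call:
carry_out:
  translation:
    - [2.0,-3.1,0]
    - [2.0,-3.1,0]
    - [2.0,-3.1,0]
    - [2.0,-3.1,0]
    - [1.0,-3.1,0]
    - [0,-3,0]
    - [0,0,0]
    - [0,0,0]
  roll: [0,0,0,0,0,0,0,0]
  gripper: [100,100,100,100,100,100,100,100]

```text
clock: 1.43
position: [392.4, -259.4, 231.0]
ee_rot: [0.0, 1.0, 0.002, -0.0]
wrist_force: [-1.2, -0.3, 0.8]
opening: 85.4
gripper_force: 0.0
```

```bash
cat >> h.py <<'E'
def wray(s,u,v):
    f=240/np.tan(np.radians(s['fov_y'])/2)
    a=np.array([u-s['cx'],v-s['cy']]);r=np.hypot(*a)+1e-9;t=r/f
    d=np.array([*(a/r*np.sin(t)),np.cos(t)])
    R=cv2.Rodrigues(np.array(s['rvec'],float))[0]
    return -R.T@np.array(s['tvec'],float).ravel(), R.T@d
def wplane(s,u,v,z):
    o,d=wray(s,u,v); return o+d*(z-o[2])/d[2]
def wproj(s,p):
    R=cv2.Rodrigues(np.array(s['rvec'],float))[0]
    f=240/np.tan(np.radians(s['fov_y'])/2)
    q=R@np.array(p,float)+np.array(s['tvec'],float).ravel(); r=np.hypot(q[0],q[1]); t=np.arctan2(r,q[2])
    return np.array([s['cx'],s['cy']])+f*t*q[:2]/r
def wseg(s,p,z,rad,lo=(0,80,30),hi=(14,255,200)):
    "segment near world point p, boundary points cast on plane z"
    u,v=wproj(s,p); hsv=cv2.cvtColor(s['img'],cv2.COLOR_RGB2HSV)
    m=cv2.inRange(hsv,lo,hi); k=np.zeros_like(m); cv2.circle(k,(int(u),int(v)),rad,255,-1); m&=k
    m=cv2.morphologyEx(m,cv2.MORPH_OPEN,np.ones((3,3),np.uint8))
    c=max(cv2.findContours(m,cv2.RETR_EXTERNAL,cv2.CHAIN_APPROX_NONE)[0],key=cv2.contourArea)
    P=np.array([wplane(s,a,b,z)[:2] for a,b in c[:,0]],np.float32)
    e=cv2.fitEllipse(P); print('px',np.round((u,v)),'centre',np.round(e[0],1),'axes',np.round(e[1],1),'ang',round(e[2]),'rect',cv2.minAreaRect(P),'n',len(c))
    return c
E
python3 - <<'E'
from h import *
s=snap('wrist'); print(s['fov_y'],s['cx'],s['cy'],wray(s,s['cx'],s['cy']))
im=s['img'].copy()
c=wseg(s,(427,-257,22),22,90); cv2.drawContours(im,[c],-1,(0,255,0),1)
cv2.imwrite('pics/w1.png',im[:,:,::-1])
E
```

```text
65.70646984690485 312.1558589657047 236.8777431299226 (array([ 464.99500395, -259.51185141,  374.15226526]), array([-0.28120282, -0.00119786, -0.95964761]))
px [309. 171.] centre [ 428.8 -253.6] axes [16.8 28.7] ang 42 rect ((429.23626708984375, -254.07058715820312), (19.183902740478516, 32.42383575439453), 48.17424011230469) n 149
```

View pics/w1.png

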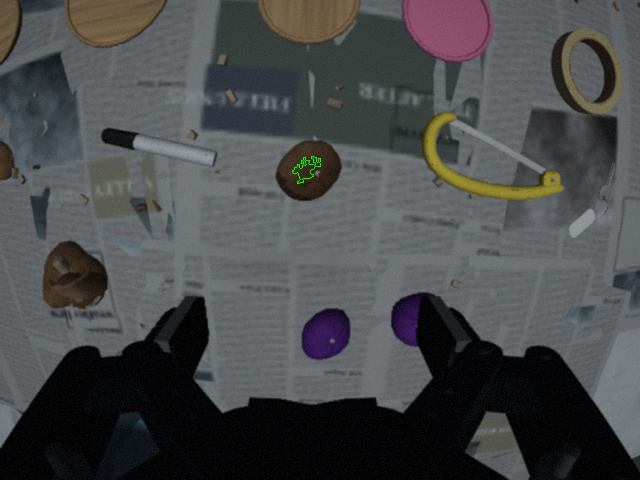

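The wrist view shows the large cap at (309,170), with its long axis running from lower left to upper right. The marker is clear of it. I'll fix the mask threshold.

```bash
sed -i 's/lo=(0,80,30),hi=(14,255,200)/lo=(0,75,15),hi=(18,255,200)/' h.py; python3 - <<'E'
from h import *
s=snap('wrist'); h=cv2.cvtColor(s['img'],cv2.COLOR_RGB2HSV); print(h[170,280:345:8],h[145:200:10,309],h[170,360])
for z in (15,22): wseg(s,(427,-257,22),z,60)
for r in((0,75,15),(0,60,10),(0,90,15)): wseg(s,(427,-257,22),22,60,r,(25,255,200))
E
```

```text
[[ 14  97  66]
 [ 13 101  73]
 [ 13 118  67]
 [ 13 140  60]
 [ 13 115  51]
 [ 13 118  56]
 [ 15 141  47]
 [ 12 155  28]
 [ 86  15 117]] [[ 12 103  67]
 [ 14 127  62]
 [ 10 127  62]
 [ 11 120  53]
 [ 14 140  60]
 [ 11 144  39]] [ 95  13 118]
px [308. 171.] centre [ 427.5 -256.3] axes [51.2 59.1] ang 31 rect ((427.2353210449219, -256.3421630859375), (52.1348876953125, 59.79932403564453), 46.674583435058594) n 215
px [308. 171.] centre [ 428.3 -256.3] axes [50.2 58. ] ang 31 rect ((427.9690856933594, -256.4261474609375), (51.119361877441406, 58.634525299072266), 46.674625396728516) n 215
px [308. 171.] centre [ 427.7 -256. ] axes [51.1 60.9] ang 37 rect ((428.0230712890625, -256.3047180175781), (51.08277893066406, 61.127079010009766), 48.577781677246094) n 174
px [308. 171.] centre [ 427.7 -256. ] axes [51.9 61.5] ang 38 rect ((427.9035339355469, -256.2030334472656), (51.46384811401367, 61.3925666809082), 45.787384033203125) n 169
px [308. 171.] centre [ 427.8 -256.3] axes [50.5 59. ] ang 35 rect ((427.54803466796875, -256.47625732421875), (50.732147216796875, 60.12348175048828), 44.77872848510742) n 189
```

Call:
carry_out:
  translation:
    - [3.55,-0.3,0]
    - [0,0,2]
    - [0,0,2]
    - [0,0,2]
    - [0,0,2]
    - [0,0,2]
    - [0,0,2]
    - [0,0,2]
  roll: [0,0.124,0.124,0.124,0.124,0.124,0.124,0.124]
  gripper: [100,100,100,100,100,100,100,100]

```text
clock: 2.2
position: [427.5, -259.1, 90.2]
ee_rot: [0.0, 0.906, -0.424, 0.0]
wrist_force: [0.5, 0.7, 0.2]
opening: 85.6
gripper_force: 0.0
```

Call:
carry_out:
  translation:
    - [0,0,1]
    - [0,0,0]
    - [0,0,0]
  roll: [0,0,0]
  gripper: [100,100,100]

```text
clock: 2.45
position: [427.7, -258.4, 81.2]
ee_rot: [-0.0, 0.908, -0.419, -0.0]
wrist_force: [0.5, 0.3, 1.2]
opening: 85.3
gripper_force: 0.0
```

Call:
carry_out:
  translation:
    - [-0.15,-0.16,2]
    - [0,0,2.5]
    - [0,0,2]
    - [0,0,1]
    - [0,0,0.6]
    - [0,0,0]
    - [0,0,0]
  roll: [0,0,0,0,0,0,0]
  gripper: [100,100,100,100,100,100,100]

```text
clock: 3.03
position: [428.8, -256.3, 1.4]
ee_rot: [0.0, 0.908, -0.42, 0.001]
wrist_force: [-0.4, -0.2, 0.7]
opening: 85.2
gripper_force: 0.0
```

Call:
carry_out:
  translation:
    - [0,0,0]
    - [0,0,0]
    - [0,0,0]
    - [0,0,0]
    - [0,0,0]
    - [0,0,0]
  roll: [0,0,0,0,0,0]
  gripper: [40,40,40,40,40,40]
  force: 20

```text
clock: 3.53
position: [428.6, -256.2, 1.7]
ee_rot: [0.0, 0.908, -0.42, 0.001]
wrist_force: [-3.3, 0.2, 7.5]
opening: 53.6
gripper_force: 20.1
```

Call:
carry_out:
  translation:
    - [0,0,-1]
    - [0,0,-2]
    - [0,0,-2.5]
    - [0,0,-2.5]
    - [0,0,0]
  roll: [0,0,0,0,0]
  gripper: [40,40,40,40,40]

```text
clock: 3.95
position: [431.0, -258.0, 86.2]
ee_rot: [0.002, 0.908, -0.42, 0.005]
wrist_force: [0.9, -0.5, 0.2]
opening: 53.7
gripper_force: 21.2
```

```bash
python3 - <<'E'
from h import *
s=snap('wrist','w2'); o=ctrl.get_obs(); print(o['opening'],o['gripper_force'],o['wrist_force'])
E
```

```text
53.30979397446445 21.168343390454538 [ 0.71978802  0.82069686 -0.06664301]
```

View pics/w2.png

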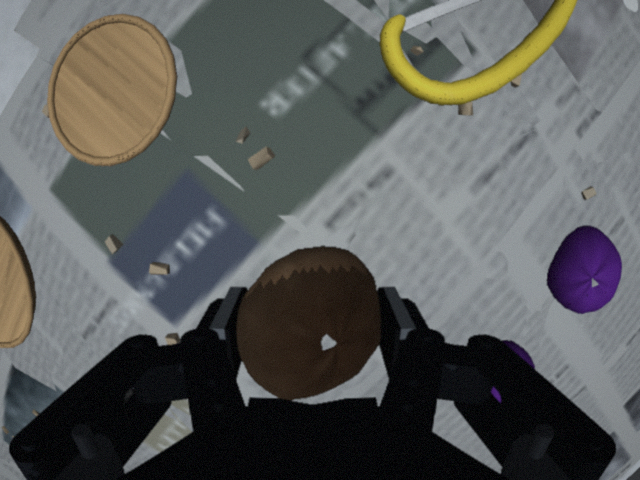

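The large cap is held upright between the pads, centred at about (312,322). Now I'll carry it to the large dish.

Call:
carry_out:
  translation:
    - [-0.29,-3.6,0]
    - [-0.29,-3.6,0]
    - [-0.29,-3.6,0]
    - [-0.29,-3.6,0]
    - [-0.29,-3.6,0]
    - [-0.29,-3.6,0]
    - [-0.29,-3.6,0]
    - [-0.29,-3.6,0]
  roll: [0,0,0,0,0,0,0,0]
  gripper: [40,40,40,40,40,40,40,40]

```text
clock: 4.67
position: [632.9, -49.6, 79.2]
ee_rot: [0.0, 0.908, -0.42, -0.001]
wrist_force: [1.1, 0.6, -0.9]
opening: 53.5
gripper_force: 21.2
```

Call:
carry_out:
  translation:
    - [0,0,1]
    - [0,0,1]
    - [0,0,0]
    - [0,0,0]
  roll: [0,0,0,0]
  gripper: [40,40,40,40]

```text
clock: 5.0
position: [630.6, -51.8, 58.3]
ee_rot: [0.0, 0.907, -0.421, -0.002]
wrist_force: [0.5, 0.2, -0.0]
opening: 53.5
gripper_force: 21.3
```

```bash
python3 - <<'E'
from h import *
s=snap('wrist','w3'); o=ctrl.get_obs(); p=o['position'];print(p,o['ee_rot'],o['opening'],o['gripper_force'])
c=wseg(s,(p[0],p[1],p[2]+20),p[2]+20,100)
c=wseg(s,(636,-50,18),18,280,(8,60,90),(25,255,255))
E
```

```text
[631.27975342 -52.15454073  59.29070331] [ 2.45806723e-04  9.07160924e-01 -4.20782227e-01 -1.14680951e-03] 53.65738774573921 21.254612819175236
px [314. 328.] centre [633.2 -51.1] axes [51.7 70.1] ang 28 rect ((634.219970703125, -51.39944076538086), (55.16067886352539, 73.10352325439453), 44.296913146972656) n 1337
px [303. 267.] centre [651.7 -56.6] axes [105.9 126.9] ang 142 rect ((661.2465209960938, -63.555458068847656), (138.31924438476562, 82.00326538085938), 58.635677337646484) n 813
```

View pics/w3.png

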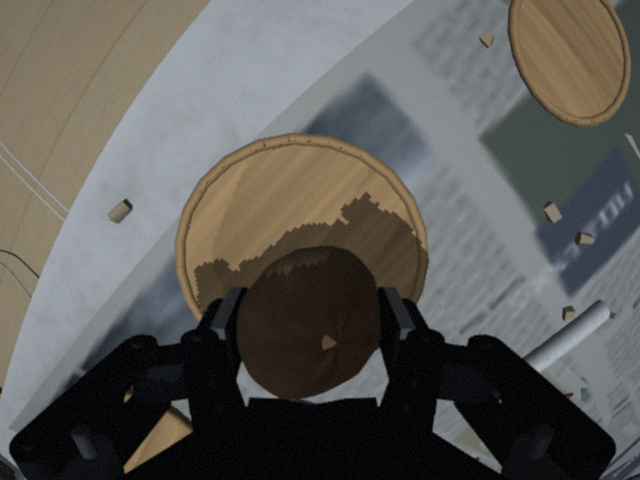

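The cap is over the large dish, whose rim spans (177..428, top 135). I'll shift it a few millimetres and lower it.

Call:
carry_out:
  translation:
    - [0.14,-0.47,1]
    - [0,0,1]
    - [0,0,1]
    - [0,0,0.6]
    - [0,0,0.3]
    - [0,0,0]
    - [0,0,0]
  roll: [0,0,0,0,0,0,0]
  gripper: [40,40,40,40,40,40,40]

```text
clock: 5.63
position: [637.1, -49.5, 21.1]
ee_rot: [0.0, 0.907, -0.42, -0.0]
wrist_force: [0.7, -0.5, -0.7]
opening: 53.0
gripper_force: 21.2
```

Call:
carry_out:
  translation:
    - [0,0,0.15]
    - [0,0,0.1]
    - [0,0,0]
    - [0,0,0]
  roll: [0,0,0,0]
  gripper: [40,40,40,40]

```text
clock: 5.97
position: [637.3, -49.5, 19.0]
ee_rot: [-0.0, 0.907, -0.42, 0.0]
wrist_force: [-0.7, 0.3, 0.3]
opening: 53.1
gripper_force: 21.2
```

Call:
carry_out:
  translation:
    - [0,0,0]
    - [0,0,0]
    - [0,0,0]
    - [0,0,0]
    - [0,0,0]
    - [0,0,-1]
    - [0,0,-2]
    - [0,0,-2]
  roll: [0,0,0,0,0,0,0,0]
  gripper: [65,70,80,90,100,100,100,100]

```text
clock: 6.63
position: [636.5, -49.3, 69.1]
ee_rot: [0.0, 0.907, -0.42, -0.001]
wrist_force: [-0.2, -0.1, 0.1]
opening: 85.0
gripper_force: 0.0
```

Call:
carry_out:
  translation:
    - [0,0,-3]
    - [0,0,-3]
    - [0,0,-3]
    - [0,0,-3]
    - [0,0,0]
    - [0,0,0]
  roll: [0,0,0,0,0,0]
  gripper: [100,100,100,100,100,100]

```text
clock: 7.13
position: [638.6, -49.8, 192.4]
ee_rot: [-0.001, 0.907, -0.42, 0.003]
wrist_force: [-0.9, -0.7, -0.1]
opening: 85.5
gripper_force: 0.0
```

```bash
python3 - <<'E'
from h import *
s=snap('wrist','w4'); o=ctrl.get_obs(); p=o['position'];print(p,o['ee_rot'])
c=wseg(s,(636,-50,38),38,100)
R=[wplane(s,*q,0) for q in((320,10),)];print(R)
E
```

```text
[637.31512377 -49.5083562  189.80615263] [-1.24519054e-04  9.07467562e-01 -4.20121482e-01  7.40123268e-04]
px [316. 223.] centre [651.6 -59. ] axes [ 93.4 109.5] ang 148 rect ((652.8319702148438, -61.52641296386719), (119.63525390625, 98.6879653930664), 70.39337158203125) n 1487
[array([ 755.28658893, -196.20350143,    0.        ])]
```

View pics/w4.png

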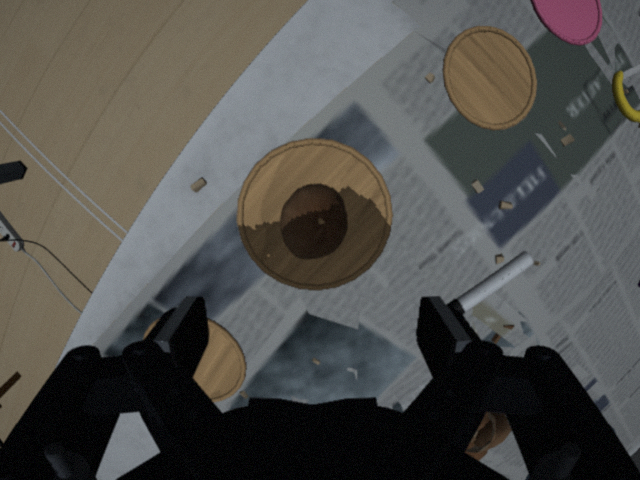

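The large cap sits domed side up, at about (314,222), in a dish centred at about (315,214). That is central once parallax is allowed for. Next is the medium cap.

Call:
carry_out:
  translation:
    - [-3.75,0.13,0]
    - [-3.75,0.13,0]
    - [-3.75,0.13,0]
    - [-3.75,0.13,0]
    - [-3.75,0.13,0]
    - [-3.75,0.13,0]
    - [-3.75,0.13,0]
    - [0,0,0]
  roll: [0,0,0,0,0,0,0,-0.118]
  gripper: [100,100,100,100,100,100,100,100]

```text
clock: 7.85
position: [455.1, 148.2, 186.2]
ee_rot: [0.001, 0.932, -0.363, -0.003]
wrist_force: [0.4, -0.8, 0.2]
opening: 85.2
gripper_force: 0.0
```

Call:
carry_out:
  translation:
    - [0,0,0]
    - [0,0,0]
    - [0,0,0]
    - [0,0,0]
    - [0,0,0]
    - [0,0,0]
    - [0,0,0]
    - [0,0,0]
  roll: [-0.118,-0.118,-0.118,-0.118,-0.118,-0.118,-0.118,-0.118]
  gripper: [100,100,100,100,100,100,100,100]

```text
clock: 8.52
position: [459.0, 144.7, 186.8]
ee_rot: [-0.0, 0.995, 0.1, -0.002]
wrist_force: [0.5, -1.3, 0.3]
opening: 85.5
gripper_force: 0.0
```

Call:
carry_out:
  translation:
    - [0,0,0]
    - [0,0,0]
    - [0,0,0]
    - [0,0,0]
    - [0,0,0]
    - [0,0,0]
    - [0,0,0]
  roll: [-0.118,-0.118,-0.118,-0.118,-0.118,0,0]
  gripper: [100,100,100,100,100,100,100]

```text
clock: 9.1
position: [459.4, 144.7, 187.4]
ee_rot: [-0.0, 0.925, 0.381, -0.001]
wrist_force: [0.1, 0.0, 1.1]
opening: 85.3
gripper_force: 0.0
```

```bash
python3 - <<'E'
from h import *
s=snap('wrist'); im=s['img'].copy();o=ctrl.get_obs(); p=o['position'];print(p,o['ee_rot'])
c=wseg(s,(460,144.5,12),11,55); cv2.drawContours(im,[c],-1,(0,255,0),1)
cv2.imwrite('pics/w5.png',im[:,:,::-1])
E
```

```text
[459.6507183  144.74878037 187.70409446] [-3.44981180e-04  9.24526865e-01  3.81115333e-01 -1.02904976e-03]
px [312. 213.] centre [459.5 146. ] axes [44.5 51.2] ang 123 rect ((459.8404541015625, 145.3859405517578), (48.65104675292969, 48.130184173583984), 72.44731903076172) n 170
```

View pics/w5.png

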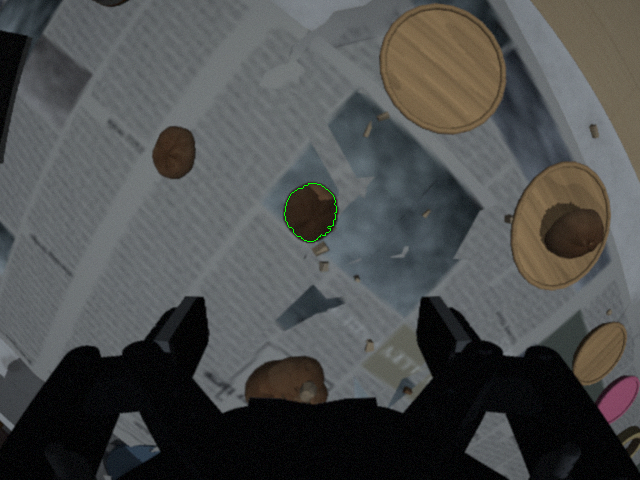

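The medium cap is right under the gripper, at pixel (311,212). Descending.

Call:
carry_out:
  translation:
    - [0.06,-0.06,4]
    - [0,0,4]
    - [0,0,4]
    - [0,0,3]
    - [0,0,2]
    - [0,0,1.5]
    - [0,0,0]
    - [0,0,0]
  roll: [0,0,0,0,0,0,0,0]
  gripper: [100,100,100,100,100,100,100,100]

```text
clock: 9.82
position: [459.6, 145.6, 3.1]
ee_rot: [-0.0, 0.924, 0.382, -0.001]
wrist_force: [0.0, 0.4, -0.3]
opening: 85.2
gripper_force: 0.0
```

Call:
carry_out:
  translation:
    - [0,0,0.3]
    - [0,0,0]
    - [0,0,0]
    - [0,0,0]
    - [0,0,0]
    - [0,0,0]
    - [0,0,0]
  roll: [0,0,0,0,0,0,0]
  gripper: [100,40,40,40,40,40,40]
  force: 20

```text
clock: 10.4
position: [461.1, 145.7, 1.8]
ee_rot: [0.0, 0.924, 0.382, 0.001]
wrist_force: [-1.8, 0.3, 5.9]
opening: 46.0
gripper_force: 19.4
```

Call:
carry_out:
  translation:
    - [0,0,-1]
    - [0,0,-2]
    - [0,0,-2]
    - [0,0,-1.5]
    - [0,0,0]
  roll: [0,0,0,0,0]
  gripper: [40,40,40,40,40]

```text
clock: 10.82
position: [463.0, 145.9, 69.5]
ee_rot: [0.001, 0.924, 0.382, 0.003]
wrist_force: [0.8, 0.6, 0.5]
opening: 45.9
gripper_force: 19.4
```

```bash
python3 - <<'E'
from h import *
s=snap('wrist','w6'); o=ctrl.get_obs(); print(o['position'],o['opening'],o['gripper_force'])
E
```

```text
[461.83387051 145.78147707  67.70812024] 45.518643343640406 19.363866436615353
```

View pics/w6.png

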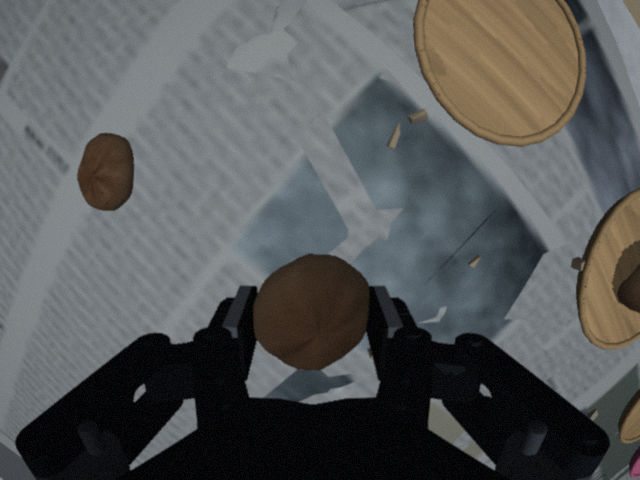

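The medium cap is held upright at (312,312). Carrying it to the medium dish.

Call:
carry_out:
  translation:
    - [2.6,2.32,0]
    - [2.6,2.32,0]
    - [2.6,2.32,0]
    - [2.6,2.32,0]
    - [2.6,2.32,0]
    - [0,0,0]
    - [0,0,0]
    - [0,0,0]
  roll: [0,0,0,0,0,0,0,0]
  gripper: [40,40,40,40,40,40,40,40]

```text
clock: 11.53
position: [632.8, 155.4, 63.9]
ee_rot: [-0.001, 0.924, 0.382, -0.002]
wrist_force: [-0.9, -0.8, -0.5]
opening: 45.7
gripper_force: 19.4
```

```bash
python3 - <<'E'
from h import *
s=snap('wrist'); p=ctrl.get_obs()['position']; print(p)
wseg(s,(p[0],p[1],p[2]+12),p[2]+12,75)
E
```

```text
[632.57769012 155.42732748  64.33963399]
px [308. 318.] centre [634.9 156.8] axes [47.9 53.4] ang 130 rect ((635.2946166992188, 157.1444549560547), (55.96465301513672, 46.761627197265625), 45.00621795654297) n 726
```

Call:
carry_out:
  translation:
    - [0.1,0.2,1.5]
    - [0,0,1.2]
    - [0,0,1]
    - [0,0,0.5]
    - [0,0,0.2]
    - [0,0,0]
    - [0,0,0]
  roll: [0,0,0,0,0,0,0]
  gripper: [40,40,40,40,40,40,40]

```text
clock: 12.17
position: [636.6, 154.8, 22.1]
ee_rot: [0.0, 0.924, 0.382, 0.0]
wrist_force: [0.4, -0.2, -0.0]
opening: 45.4
gripper_force: 19.4
```

Call:
carry_out:
  translation:
    - [0,0,0.2]
    - [0,0,0.15]
    - [0,0,0]
    - [0,0,0]
  roll: [0,0,0,0]
  gripper: [40,40,40,40]

```text
clock: 12.5
position: [636.5, 154.7, 18.4]
ee_rot: [0.0, 0.924, 0.382, 0.0]
wrist_force: [-0.7, -0.0, 0.6]
opening: 45.5
gripper_force: 19.4
```

Call:
carry_out:
  translation:
    - [0,0,0]
    - [0,0,0]
    - [0,0,0]
    - [0,0,0]
    - [0,0,0]
    - [0,0,-1]
    - [0,0,-2]
    - [0,0,-2]
  roll: [0,0,0,0,0,0,0,0]
  gripper: [57,62,70,85,100,100,100,100]

```text
clock: 13.17
position: [635.7, 154.7, 68.6]
ee_rot: [-0.0, 0.924, 0.382, -0.001]
wrist_force: [0.6, -0.6, 0.2]
opening: 85.4
gripper_force: 0.0
```

Call:
carry_out:
  translation:
    - [0,0,-3]
    - [0,0,-3]
    - [0,0,-3]
    - [0,0,-3]
    - [0,0,0]
    - [0,0,0]
  roll: [0,0,0,0,0,0]
  gripper: [100,100,100,100,100,100]

```text
clock: 13.67
position: [638.0, 154.9, 192.0]
ee_rot: [0.001, 0.924, 0.382, 0.003]
wrist_force: [-0.0, 0.4, 0.0]
opening: 85.4
gripper_force: 0.0
```

```bash
python3 - <<'E'
from h import *
s=snap('wrist','w7'); print(ctrl.get_obs()['position'])
E
```

```text
[636.65298164 154.75284647 189.34311   ]
```

View pics/w7.png

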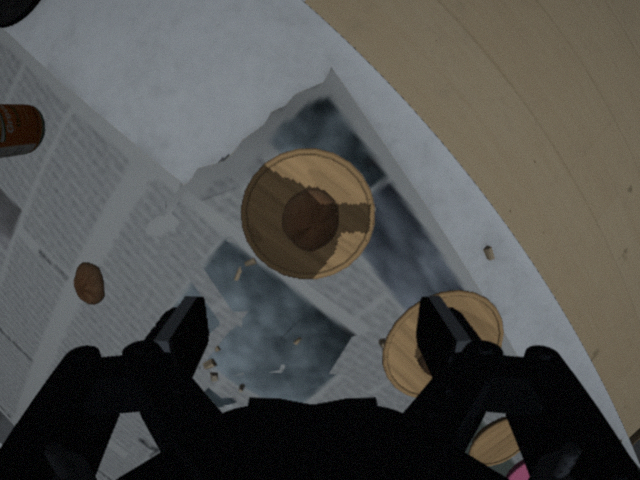

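The medium cap is centred and upright: cap (311,219), dish (309,213). Next is the small cap.

Call:
carry_out:
  translation:
    - [-1.11,-3.46,0]
    - [-1.11,-3.46,0]
    - [-1.11,-3.46,0]
    - [-1.11,-3.46,0]
    - [-1.11,-3.46,0]
    - [-1.11,-3.46,0]
    - [-1.11,-3.46,0]
    - [0,0,0]
  roll: [0,0,0,0,0,0,0,0]
  gripper: [100,100,100,100,100,100,100,100]

```text
clock: 14.38
position: [404.2, 272.6, 185.6]
ee_rot: [-0.001, 0.923, 0.384, -0.003]
wrist_force: [0.4, -0.1, -1.3]
opening: 85.3
gripper_force: 0.0
```

Call:
carry_out:
  translation:
    - [0,0,0]
    - [0,0,0]
  roll: [0,0]
  gripper: [100,100]

```text
clock: 14.55
position: [410.0, 270.9, 187.4]
ee_rot: [0.0, 0.924, 0.383, -0.001]
wrist_force: [0.7, -0.5, 0.2]
opening: 85.7
gripper_force: 0.0
```

```bash
python3 - <<'E'
from h import *
s=snap('wrist'); im=s['img'].copy();o=ctrl.get_obs(); p=o['position'];print(p,o['ee_rot'])
c=wseg(s,(411,272,8),8,55); cv2.drawContours(im,[c],-1,(0,255,0),1)
cv2.imwrite('pics/w8.png',im[:,:,::-1])
E
```

```text
[410.65988544 270.73139499 187.66288144] [ 8.69886540e-05  9.24125875e-01  3.82087748e-01 -5.58411229e-04]
px [311. 211.] centre [412.5 275.1] axes [33.7 42.5] ang 114 rect ((410.5952453613281, 274.9927062988281), (46.43247604370117, 37.59966278076172), 43.16405487060547) n 290
```

View pics/w8.png

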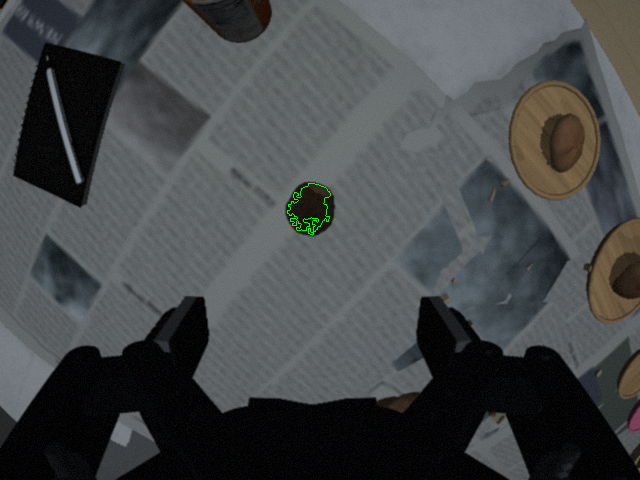

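The small cap is at (311,208), about 3 mm ahead along tool x, and its short axis lies along the closing line. Descending.

Call:
carry_out:
  translation:
    - [0.3,0,4]
    - [0,0,4]
    - [0,0,4]
    - [0,0,3]
    - [0,0,2]
    - [0,0,1.5]
    - [0,0,0]
    - [0,0,0]
  roll: [0,0,0,0,0,0,0,0]
  gripper: [100,100,100,100,100,100,100,100]

```text
clock: 15.27
position: [412.7, 272.5, 2.5]
ee_rot: [-0.0, 0.924, 0.382, -0.001]
wrist_force: [-0.5, 0.8, 0.7]
opening: 85.5
gripper_force: 0.0
```

Call:
carry_out:
  translation:
    - [0,0,0.3]
    - [0,0,0.1]
    - [0,0,0]
  roll: [0,0,0]
  gripper: [100,100,100]

```text
clock: 15.52
position: [413.3, 273.5, 0.2]
ee_rot: [0.0, 0.924, 0.382, 0.001]
wrist_force: [0.2, 0.8, -0.1]
opening: 85.2
gripper_force: 0.0
```

Call:
carry_out:
  translation:
    - [0,0,0]
    - [0,0,0]
    - [0,0,0]
    - [0,0,0]
    - [0,0,0]
    - [0,0,0]
    - [0,0,0]
  roll: [0,0,0,0,0,0,0]
  gripper: [34,34,34,34,34,34,34]
  force: 20

```text
clock: 16.1
position: [412.8, 273.4, -0.2]
ee_rot: [0.0, 0.924, 0.383, 0.0]
wrist_force: [-1.3, -1.2, 5.8]
opening: 41.6
gripper_force: 20.0
```

Call:
carry_out:
  translation:
    - [0,0,-1]
    - [0,0,-2]
    - [0,0,-2.5]
    - [0,0,-3]
    - [0,0,-2.5]
    - [0,0,0]
  roll: [0,0,0,0,0,0]
  gripper: [34,34,34,34,34,34]

```text
clock: 16.6
position: [415.9, 274.8, 115.2]
ee_rot: [0.0, 0.924, 0.383, 0.005]
wrist_force: [1.0, -0.2, 0.2]
opening: 41.7
gripper_force: 20.2
```

```bash
python3 - <<'E'
from h import *
s=snap('wrist','w9'); o=ctrl.get_obs(); print(o['position'],o['opening'],o['gripper_force'])
E
```

```text
[414.52443264 274.25689323 112.68714326] 41.56453283492247 20.220571855508
```

View pics/w9.png

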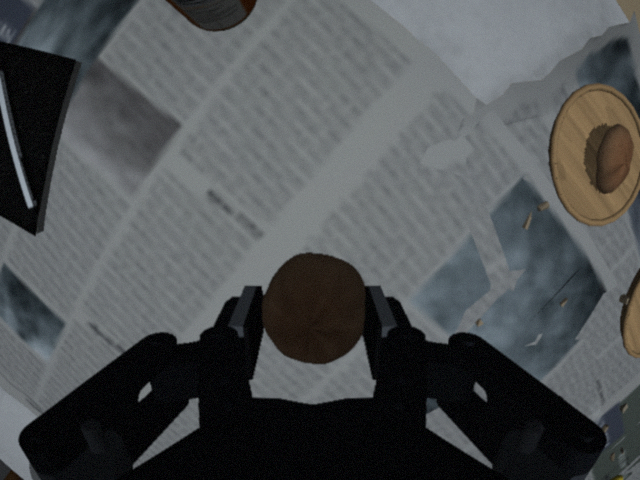

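The small cap is held upright at (314,308). Carrying it to the small dish.

Call:
carry_out:
  translation:
    - [-1.72,3.63,0]
    - [-1.72,3.63,0]
    - [-1.72,3.63,0]
    - [-1.72,3.63,0]
    - [-1.72,3.63,0]
    - [-1.72,3.63,0]
    - [-1.72,3.63,0]
  roll: [0,0,0,0,0,0,0]
  gripper: [34,34,34,34,34,34,34]

```text
clock: 17.23
position: [506.0, 6.7, 108.0]
ee_rot: [-0.001, 0.924, 0.382, -0.001]
wrist_force: [0.3, 1.0, -0.1]
opening: 41.9
gripper_force: 20.3
```

Call:
carry_out:
  translation:
    - [-1.72,3.63,0]
    - [-1.72,3.63,0]
    - [-1.72,3.63,0]
    - [-1.72,3.63,0]
    - [-1.72,3.63,0]
    - [-1.72,3.63,0]
    - [-1.72,3.63,0]
  roll: [0,0,0,0,0,0,0]
  gripper: [34,34,34,34,34,34,34]

```text
clock: 17.82
position: [600.5, -257.8, 107.3]
ee_rot: [-0.001, 0.924, 0.382, -0.001]
wrist_force: [0.2, 0.1, 0.6]
opening: 41.8
gripper_force: 20.3
```

Call:
carry_out:
  translation:
    - [0,0,2]
    - [0,0,2]
    - [0,0,0]
    - [0,0,0]
    - [0,0,0]
  roll: [0,0,0,0,0]
  gripper: [34,34,34,34,34]

```text
clock: 18.23
position: [601.1, -255.9, 69.3]
ee_rot: [-0.0, 0.924, 0.383, -0.0]
wrist_force: [0.4, 1.2, 0.4]
opening: 41.9
gripper_force: 20.3
```

```bash
python3 - <<'E'
from h import *
s=snap('wrist'); p=ctrl.get_obs()['position']; print(p,ctrl.get_obs()['opening'])
wseg(s,(p[0],p[1],p[2]+10),p[2]+10,65)
E
```

```text
[ 601.63147352 -256.19282222   70.17672702] 41.68661972536089
px [311. 316.] centre [ 603.8 -255.7] axes [39.8 48.6] ang 131 rect ((603.8796997070312, -255.23915100097656), (49.85993194580078, 41.323326110839844), 36.7071647644043) n 623
```

Call:
carry_out:
  translation:
    - [-0.25,-0.1,2]
    - [0,0,1.5]
    - [0,0,1]
    - [0,0,0.4]
    - [0,0,0.2]
    - [0,0,0]
    - [0,0,0]
  roll: [0,0,0,0,0,0,0]
  gripper: [34,34,34,34,34,34,34]

```text
clock: 18.87
position: [599.2, -257.7, 18.9]
ee_rot: [0.0, 0.924, 0.382, 0.0]
wrist_force: [0.5, 0.2, -0.6]
opening: 41.6
gripper_force: 20.3
```

Call:
carry_out:
  translation:
    - [0,0,0.2]
    - [0,0,0]
    - [0,0,0]
  roll: [0,0,0]
  gripper: [34,34,34]

```text
clock: 19.12
position: [598.9, -257.6, 16.6]
ee_rot: [0.0, 0.924, 0.382, 0.0]
wrist_force: [1.5, 0.1, -0.8]
opening: 41.6
gripper_force: 20.3
```

Call:
carry_out:
  translation:
    - [0,0,0]
    - [0,0,0]
    - [0,0,0]
    - [0,0,0]
    - [0,0,0]
    - [0,0,-1]
    - [0,0,-2]
    - [0,0,-2]
  roll: [0,0,0,0,0,0,0,0]
  gripper: [52,57,65,80,100,100,100,100]

```text
clock: 19.78
position: [598.1, -257.1, 66.6]
ee_rot: [-0.001, 0.924, 0.382, -0.001]
wrist_force: [0.6, -0.1, -0.1]
opening: 85.3
gripper_force: 0.0
```

Call:
carry_out:
  translation:
    - [0,0,-3]
    - [0,0,-3]
    - [0,0,-3]
    - [0,0,-3]
    - [0,0,0]
    - [0,0,0]
  roll: [0,0,0,0,0,0]
  gripper: [100,100,100,100,100,100]

```text
clock: 20.28
position: [600.0, -258.3, 189.9]
ee_rot: [0.002, 0.924, 0.382, 0.002]
wrist_force: [-0.4, 0.5, -0.7]
opening: 85.5
gripper_force: 0.0
```

```bash
python3 - <<'E'
from h import *
s=snap('wrist','w10'); print(ctrl.get_obs()['position'])
t=snap('top'); im=t['img']
cv2.imwrite('pics/c2.png',cv2.resize(im[135:315,190:510],None,fx=2.5,fy=2.5,interpolation=cv2.INTER_CUBIC)[:,:,::-1])
E
```

```text
[ 598.87424472 -257.58951942  187.34466804]
```

View pics/w10.png

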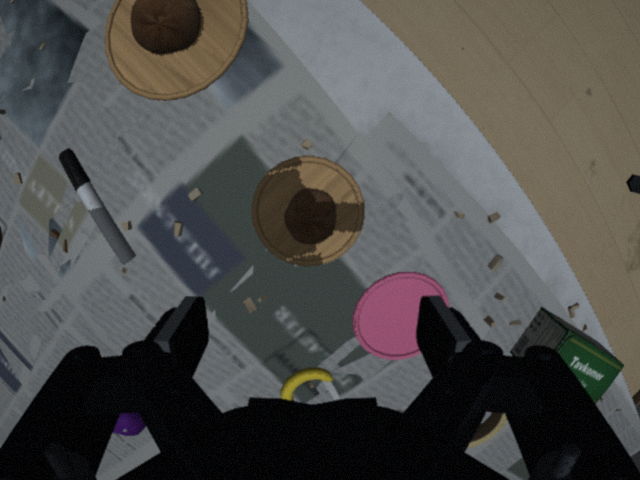

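View pics/c2.png

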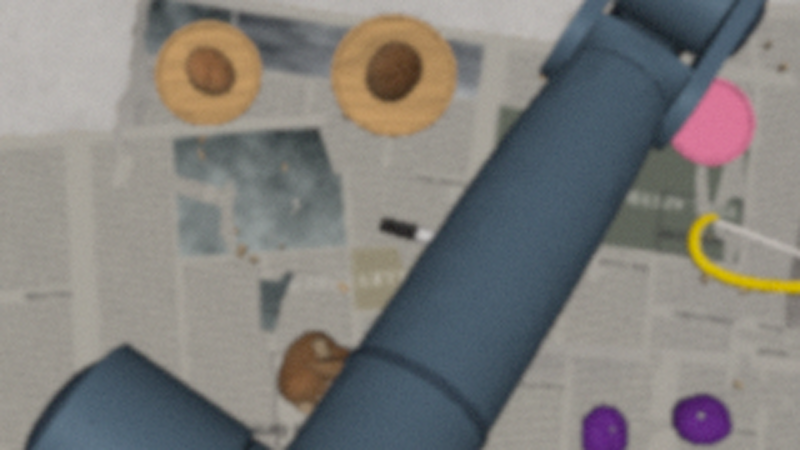

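All three caps are centred and domed side up. The small one is at (311,216) in its dish at (308,211). In the top crop, the medium is at (211,70) and the large at (394,71), and the marker and cutter are unmoved. Handing in.

```bash
python3 -c "
from bench import ctrl
print(ctrl.finish_job())"
```

```text
the job is handed in; nothing more can be done
None
```

The job is handed in at about 20 s of the 83 s: each of the three mushrooms looked centred and domed side up in the dish of its own size in the last pictures, the marker, cutter and can were never touched, and the hand-in returned no verdict.

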